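# Unstack a medicine order into fitted picking trays

### The job

Take the stack of medicine packs apart and put each pack into the blue tray made for its size and shape: each of the three cartons lying flat and squarely inside its own rectangular tray, and the jar standing upright in the round one. Keep every pack upright, set each down gently without dropping it, and leave the tape roll and the steel dish where they are.

Things in the scene. Friction and masses are not known exactly. Their poses are not given: they have to be found in the camera images.
- large_carton: white card medicine carton with a blue printed band, a rigid block 60 (its x) by 155 (its y) by 40 (height, z) mm, about 260 g (varies). Origin: centre of its underside; z up. It lies flat on the bench as the bottom of the stack and carries the other three packs: the medium carton on one half of its length and the jar on the other half (which is on which half varies), each about 40 mm from its middle. Either end may point either way in its tray.
- medium_carton: white card medicine carton with a blue printed band, a rigid block 46 (its x) by 64 (its y) by 32 (height, z) mm, about 90 g (varies). Origin: centre of its underside; z up. It lies on top of the large carton, with its length nearly along the large carton's, and carries the small carton. Either end may point either way in its tray.
- small_carton: white card medicine carton with a blue printed band, a rigid block 28 (its x) by 42 (its y) by 28 (height, z) mm, about 35 g (varies). Origin: centre of its underside; z up. It lies on top of the medium carton, the top of the stack, with its length nearly along the medium carton's. Either end may point either way in its tray.
- jar: closed white round plastic pill jar with a screw cap, 44 mm in greatest diameter and 55 mm high, about 70 g (varies), standing on the large carton beside the medium carton. Origin: centre of its underside; z up along the jar.
- large_tray: shallow blue plastic tray, rectangular, fixed to the bench, inside 76 (its x) by 171 (its y) mm: 8 mm more than the large carton on every side. Walls 3 mm thick, rim 10 mm above the bench, inner floor 4 mm above the bench. Origin: centre of its underside, on the bench; z up.
- medium_tray: shallow blue plastic tray, rectangular, fixed to the bench, inside 62 (its x) by 80 (its y) mm: 8 mm more than the medium carton on every side. Walls 3 mm thick, rim 10 mm above the bench, inner floor 4 mm above the bench. Origin: centre of its underside, on the bench; z up.
- small_tray: shallow blue plastic tray, rectangular, fixed to the bench, inside 44 (its x) by 58 (its y) mm: 8 mm more than the small carton on every side. Walls 3 mm thick, rim 10 mm above the bench, inner floor 4 mm above the bench. Origin: centre of its underside, on the bench; z up.
- round_tray: shallow blue plastic round tray, fixed to the bench, inner diameter 60 mm: 8 mm more than the jar all round. Wall 3 mm thick, rim 10 mm above the bench, inner floor 4 mm above the bench. Origin: centre of its underside, on the bench; z up.
- tape_roll: loose cardboard-brown roll of tape lying flat on the bench, 66 mm in diameter with a 44 mm hole, 24 mm high; not part of the job. Origin: centre of its underside.
- steel_dish: loose round steel dish, 70 mm across the rim and 28 mm high, on the bench; not part of the job. Origin: centre of its underside.
Not all that is in view belongs to the job. What is shaped like the medium_carton but green or red is not meant. Leave any orange look-alike of the jar alone.

How it is judged:
By the outcome, as a careful person would: the job done as asked, in the order asked, and still so for the second after the job is handed in, with the robot touching nothing.
It also fails if it takes over 128 s, if anything falls off the work surface, if the arm or the gripper's body presses on something with over 40 N, if the wrist force passes 120 N, or if a joint passes its speed limit or range.

### The arm

A 6-joint arm with a two-finger parallel gripper is mounted at the origin on the work surface. World frame = base frame: x ahead of the robot, y to its left, z up, the work surface at z = 0. Lengths are in m, angles in rad, forces in N, time in s.
With the tool pointing down it reaches from about 0.35 to 0.975 m from the base axis. Payload 4.9 kg.
Tool frame: the origin (TCP) lies midway between the tips of the shut fingers; the grasp point (between the pads) lies 19 mm behind it (manip.pinch_z is the distance from the TCP to the grasp point, in m); z points along the fingers, y is the direction in which the jaws open and shut (so a half turn about z gives the same grasp; the last joint's range is limited). The gripper opens to 85 mm and grips with 20 to 120 N. Pads are 22 mm wide; open, the fingers measure 114 mm over their backs; the gripper's body (76 mm by 85 mm) begins 54 mm behind the grasp point. The pads swing forward as they close: fully open they stand 13 mm farther back than shut.
Start: joints at [-1.394, 0.053, 1.613, -0, 1.476, -0.119], TCP at [0.182, -0.598, 0.231] pointing down, gripper open.
Joint ranges: [-3.01, 3.01], [-1.01, 2.22], [0.06, 2.58], [-1.02, 4.17], [0.09, 2.62], [-3.14, 3.14]. Speed limits (rad/s): [2.57, 2.57, 3.14, 3.14, 3.14, 3.14].

### API

Orientations are given as a unit quaternion [w, x, y, z].
In Python, from plant import manip gives the robot as it stands.
- The arm moves only by the tool drive_tool, never from a script. Its argument "commands" is text: rows parted by semicolons, each of 5 numbers parted by spaces: the finger opening in mm, from 0 to 85.4, then the shift along the tool's x, y, z in units of 30 mm (1.0 is 30 mm), then the turn about the tool's z in degrees. A call has exactly 8 rows; each row shifts and turns the commanded pose from where the row before left it, along the tool's axes as they then stand; what a row does not reach is not made up. A row lasts 1/8 s, in which the tool goes at most 62.5 mm and 10.7 degrees, less where a joint would pass 70% of its speed; a pose out of reach is approached as far as the arm can. A call is refused whole if a number of a shift passes 1 or a number of a turn 10.7, either way. A call with a gripper value outside its range is refused whole. The fingers move at their own pace and stop on an object; the grip force is fixed at half the most. Time passes only in rows, so rows that do not move let the fingers close, or fill a call up. It gives the time, the measured TCP pose, the force and the opening at its end, in the units of the state.
- manip.state(): the state, without advancing time (a new reading comes with each control period).
- manip.grab_frame(name): name is "scene" or "top" or "wrist"; returns the picture (384x512x3 uint8, red, green, blue); there is no depth.
- manip.camera_params(name): a dict with "fx", "fy", "cx", "cy" (pixels), "xyz" and "orientation" of the camera in the world. Camera axes: x right, y down, z forward; pixel columns grow to the right and rows downward; lengths in m; the calibration is good to about 2 mm. A picture is of the moment at which its call begins: read the wrist's pose just before it. camera_params takes no time and is no camera call; for the wrist camera it gives the pose at the moment of the call.
- manip.job_done(): hands the job in, once; it reports no verdict.
The state is a dict: "time": time; "joint_pos": joint angles; "joint_vel": joint speeds; "joint_efforts": joint torques, N m; "tool_pos": TCP position; "tool_rot": TCP orientation; "contact_force": force on the tool from outside, world axes, zero at the start; "ft_torque": the same for the moment, N m; "gripper_width": opening from 0.0 (shut) to 1.0 (fully open).
Only numpy, scipy, OpenCV 4.12 (cv2) and the standard library are available. Lean on these libraries where they do the work, as an engineer would, in place of code of your own. Each camera call takes 0.05 s, during which the arm holds its last target. There are 200 camera calls.

## Working session

There is one attempt and no reset: what is moved stays moved. The work goes in short steps, Python scripts to look and compute and a tool call to move; the robot and the scene stay as the last step left them, time stands still between calls to the robot, and variables do not carry over. Pictures are saved under pics/ and viewed, about 12 in all and at most 16, crops included, and the job is handed in when it is done.

Besides the shell and the picture viewer there is one more tool, called after "Call:" by a JSON object that holds its "api" and its "payload", one argument or row to a line. drive_tool: Moves the arm, as the interface text tells. Its arguments: {"type":"object","properties":{"commands":{"type":"string"}},"required":["commands"]}

```bash
mkdir -p pics; ls
python3 - <<'E'
from plant import manip
import cv2
s=manip.state(); print(s)
print(manip.pinch_z)
for n in("scene","top","wrist"):
    p=manip.camera_params(n);print(n,p)
    cv2.imwrite(f"pics/{n}0.png",cv2.cvtColor(manip.grab_frame(n),cv2.COLOR_RGB2BGR))
E
```

```text
pics
{'time': 0.0, 'joint_pos': array([-1.39397511e+00,  5.33250635e-02,  1.61427922e+00, -5.06886410e-05,
        1.47600445e+00, -1.19014821e-01]), 'joint_vel': array([ 2.75879227e-05,  2.74648533e-03, -1.62720186e-03, -7.78119416e-04,
        7.60612780e-04, -1.51599049e-06]), 'joint_efforts': array([ 1.62677155e-03, -3.93686128e+01, -3.70171523e+01, -1.06382444e-05,
        7.21002274e-03, -3.45611390e-06]), 'tool_pos': array([ 0.18208052, -0.5972419 ,  0.23009156]), 'tool_rot': array([-1.00688839e-03,  9.89079202e-01,  1.47381528e-01, -5.43490495e-05]), 'contact_force': array([ 0.13005472, -0.34663738, -0.10387802]), 'ft_torque': array([ 0.04417393,  0.03133454, -0.03207279]), 'gripper_width': 0.9996295497072555}
0.0187
scene {'fx': 470.87297597423407, 'fy': 470.87297597423407, 'cx': 257.12921087220053, 'cy': 193.4628960922086, 'xyz': array([ 1.05748885, -0.54240371,  1.05373777]), 'orientation': array([-0.29307425,  0.89286813,  0.32585131, -0.10351291])}
top {'fx': 372.4852068875106, 'fy': 372.4852068875106, 'cx': 260.60826916866176, 'cy': 196.68899111536805, 'xyz': array([0.38161186, 0.02425795, 1.12111798]), 'orientation': array([ 0.06649802, -0.66632762,  0.73886084, -0.07530052])}
wrist {'fx': 306.11924593591914, 'fy': 306.11924593591914, 'cx': 257.2367476089408, 'cy': 190.3906570180421, 'xyz': array([ 0.24786997, -0.57736263,  0.37364455]), 'orientation': array([ 0.10979549,  0.79607611, -0.58943002, -0.08234098])}
```

View pics/top0.png

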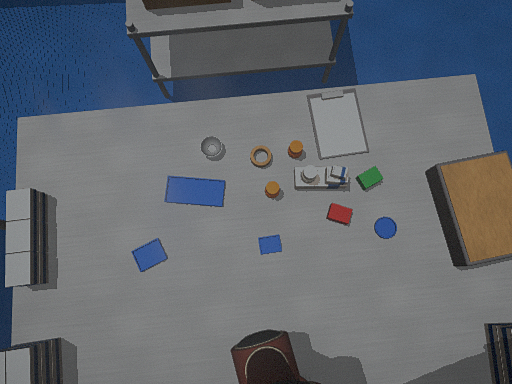

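View pics/scene0.png

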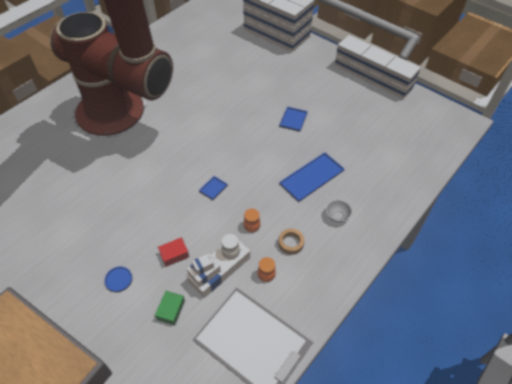

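Top picture: the stack is at about (322,176), with the jar on its left half and the medium and small cartons on its right. The trays are large (195,191), medium (150,255), small (270,244) and round (385,228). Look-alikes for the medium carton are red (340,213) and green (370,178). For the jar they are orange (296,148) and (272,188). The white clipboard is at (338,125), and I leave all of these alone.

```bash
cat > h.py <<'E'
import numpy as np, cv2
from scipy.spatial.transform import Rotation as R
def rot(q): return R.from_quat([q[1],q[2],q[3],q[0]])
def cast(p,uv,z):
    uv=np.atleast_2d(uv).astype(float)
    d=np.c_[(uv[:,0]-p["cx"])/p["fx"],(uv[:,1]-p["cy"])/p["fy"],np.ones(len(uv))]
    d=rot(p["orientation"]).apply(d); o=np.array(p["xyz"])
    return (o+d*((z-o[2])/d[:,2])[:,None])[:,:2]
def proj(p,X):
    c=rot(p["orientation"]).inv().apply(np.atleast_2d(X)-np.array(p["xyz"]))
    return np.c_[c[:,0]/c[:,2]*p["fx"]+p["cx"],c[:,1]/c[:,2]*p["fy"]+p["cy"]]
def rect(P):
    """centre, (short,long) mm, angle of long axis deg, from world points"""
    (c,s,a)=cv2.minAreaRect((P*1000).astype(np.float32))
    if s[0]>s[1]: s=s[::-1]
    else: a+=90
    return np.round(c,1),np.round(s,1),round((a+90)%180-90,1)
def blobs(bgr,mask,amin=60):
    m=mask.astype(np.uint8)*255
    cs,_=cv2.findContours(m,cv2.RETR_EXTERNAL,cv2.CHAIN_APPROX_NONE)
    return [c.reshape(-1,2) for c in cs if cv2.contourArea(c)>amin]
E
python3 - <<'E'
from plant import manip
from h import *
for n in("top","scene"):
    im=cv2.imread(f"pics/{n}0.png");p=manip.camera_params(n);b,g,r=[im[...,i].astype(int) for i in range(3)]
    for nm,m in(("blue",(b>110)&(b-r>70)),("orange",(r-b>60)&(r>110)),("green",(g-r>50)),("red",(r-g>80)&(r-b>80))):
        for c in blobs(im,m):
            u=c.mean(0)
            if nm=="blue" and n=="top" and (u[1]<100): continue
            z=.01 if nm=="blue" else .03
            w=cast(p,c,z)
            if abs(w.mean(0)[1])<.6 and w.mean(0)[0]<.85: print(n,nm,u.round(),*rect(w),len(c))
t=cv2.imread("pics/top0.png")[130:235,250:400]; s=cv2.imread("pics/scene0.png")[200:330,140:310]
t=cv2.resize(t,(525,368),interpolation=2)[:,:400+125]; s=cv2.resize(s,None,fx=3,fy=3,interpolation=2)
cv2.imwrite("pics/crop1.png",cv2.resize(cv2.imread("pics/top0.png")[150:210,280:390],None,fx=7,fy=7,interpolation=2))
cv2.imwrite("pics/crop2.png",cv2.resize(cv2.imread("pics/scene0.png")[222:302,175:275],None,fx=7,fy=7,interpolation=2))
E
```

```text
top blue [148. 254.] [468.4 345.5] [66.1 85.1] -67.6 118
top blue [270. 244.] [462.1 -12.5] [48.  62.3] -87.0 72
top blue [387. 227.] [ 475.7 -364. ] [60.1 62.9] 79.9 80
top blue [196. 191.] [646.8 195.5] [ 80.2 170.1] 79.5 162
top orange [340. 213.] [ 530.3 -229.4] [44.6 62.9] 66.5 65
top orange [271. 188.] [627.4 -35.8] [37.2 43.3] -70.4 44
top orange [296. 146.] [ 750.4 -125.1] [37.2 37.6] -32.4 34
top green [370. 176.] [ 630.1 -337.2] [45.4 62.2] -66.5 58
top red [340. 213.] [ 530.5 -229.4] [43.2 62.4] 65.3 65
scene blue [118. 279.] [ 478.6 -366.3] [57.4 59.5] -41.0 66
scene blue [213. 188.] [463.5 -15.8] [44.3 57.4] -87.0 50
scene blue [311. 176.] [648.8 194.3] [ 77.6 170. ] 79.5 123
scene blue [293. 118.] [470.4 341.7] [61.8 76.1] -68.1 66
scene blue [29. 24.] [-573.4   98.2] [ 19.3 184.1] 89.5 88
scene blue [73.  6.] [-550.   276.1] [72.9 82.2] -28.9 52
scene orange [ 33. 349.] [ 467.4 -613.1] [140.9 291.1] 5.7 279
scene orange [267. 269.] [ 741.1 -119.8] [36.5 59.1] -50.2 75
scene orange [172. 249.] [ 530.4 -230.3] [46.8 62.1] 66.8 72
scene orange [252. 220.] [621.8 -35.9] [34.  61.8] -49.8 71
scene green [169. 306.] [ 630.6 -338.2] [42.7 60.3] -65.7 76
scene red [172. 249.] [ 530.  -230.2] [43.8 60.1] 66.8 69
```

View pics/crop1.png

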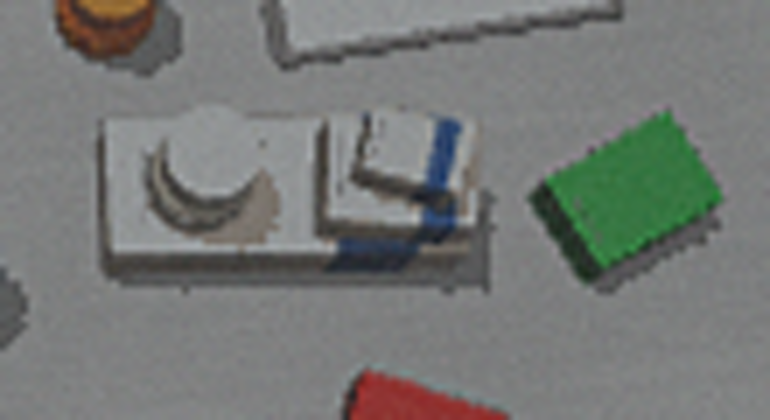

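Crop 1 confirms the white jar on the large carton's left half. The medium carton, with the small one on top, is on the right half. Next I work out rough poses from the corners and plan a close look with the wrist camera.

```bash
cat >> h.py <<'E'
def wrap(a,h=180): return (a+h/2)%h-h/2
def plan(m,xyz=None,yaw=None,axis=None):
    """print deltas in tool axes (units of 30mm) to world xyz(mm) and turn so tool y lies along 'axis' deg (mod 180)"""
    s=m.state(); T=rot(s["tool_rot"]).as_matrix(); t=s["tool_pos"]*1000
    ty=np.degrees(np.arctan2(T[1,1],T[0,1]))
    print("t",round(s["time"],2),"tcp",t.round(1),"tooly",round(ty,2),"tilt",np.degrees(np.arccos(-T[2,2])).round(2),"j6",s["joint_pos"][5].round(2),"F",s["contact_force"].round(1),"w",round(s["gripper_width"]*85.4,1))
    turn=0
    if axis is not None:
        turn=-wrap(axis-ty)   # +turn about tool z (down) lowers world yaw
        print("turn",round(turn,1),"or",round(turn-180*np.sign(turn),1))
    if xyz is not None:
        d=np.array(xyz)-t
        print("before turn",(T.T@d/30).round(3))
        if turn: print("after turn",((T@R.from_euler('z',turn,degrees=True).as_matrix()).T@d/30).round(3))
E
python3 - <<'E'
from plant import manip
from h import *
p=manip.camera_params("top")
f=lambda L:np.array(L)/7+[280-.0,150]
print("small",cast(p,f([(365,112),(462,120),(442,192),(355,180)]),.1).round(3).tolist(),cast(p,f([(408,150)]),.1))
print("med left edge",cast(p,f([(325,115),(318,218),(475,228)]),.072).round(3).tolist())
print("large left",cast(p,f([(103,118),(108,252)]),.04).round(3).tolist())
print("jar",cast(p,f([(213,153)]),.095))
w=manip.camera_params("wrist");s=manip.state()
T=rot(s["tool_rot"]);print("cam off",T.inv().apply(w["xyz"]-s["tool_pos"]).round(4),"look",T.inv().apply(rot(w["orientation"]).apply([0,0,1])).round(3))
plan(manip,[580,-190,230])
E
```

```text
small [[0.656, -0.211], [0.649, -0.25], [0.62, -0.237], [0.628, -0.203]] [[ 0.63873026 -0.22621144]]
med left edge [[0.664, -0.201], [0.621, -0.192], [0.61, -0.256]]
large left [[0.681, -0.112], [0.622, -0.107]]
jar [[ 0.64688944 -0.14821417]]
cam off [ 6.880e-02 -1.000e-04 -1.435e-01] look [-0.272  0.     0.962]
t 0.15 tcp [ 182.1 -597.4  230.3] tooly -73.05 tilt 0.1 j6 -0.12 F [-0.4  0.3 -0.5] w 85.5
before turn [16.646 -9.122  0.028]
```

Call:
{"api": "drive_tool", "payload": {
  "commands": "85 1 -0.55 -0.06 0;85 1 -0.55 -0.06 0;85 1 -0.55 -0.06 0;85 1 -0.55 -0.06 0;85 1 -0.55 -0.06 0;85 1 -0.55 -0.06 0;85 1 -0.55 -0.06 0;85 1 -0.55 -0.06 0"
}}

```text
time: 1.15
tool_pos: [0.3739, -0.4005, 0.2454]
tool_rot: [-0.0, 0.989, 0.147, -0.0]
contact_force: [0.0, -0.8, 0.1]
gripper_width: 0.994
```

Call:
{"api": "drive_tool", "payload": {
  "commands": "85 1 -0.55 -0.06 0;85 1 -0.55 -0.06 0;85 1 -0.55 -0.06 0;85 1 -0.55 -0.06 0;85 1 -0.55 -0.06 0;85 1 -0.55 -0.06 0;85 1 -0.55 -0.06 0;85 0 0 0 0"
}}

```text
time: 2.15
tool_pos: [0.5414, -0.2284, 0.258]
tool_rot: [-0.0, 0.989, 0.149, -0.0]
contact_force: [0.6, 0.2, 1.2]
gripper_width: 0.992
```

Call:
{"api": "drive_tool", "payload": {
  "commands": "85 0 0 0 -10;85 0 0 0 -10;85 0 0 0 -10;85 0 0 0 -10;85 0 0 0 -10;85 0 0 0 -10;85 0 0 0 0;85 0 0 0 0"
}}

```text
time: 3.15
tool_pos: [0.5401, -0.2303, 0.2581]
tool_rot: [-0.0, 0.784, 0.621, -0.0]
contact_force: [0.2, 0.4, -0.3]
gripper_width: 0.996
```

Run:
```python
from plant import manip
from h import *
import json
plan(manip)
p=manip.camera_params("wrist"); im=cv2.cvtColor(manip.grab_frame("wrist"),cv2.COLOR_RGB2BGR)
cv2.imwrite("pics/w1.png",im)
json.dump({k:(v.tolist() if hasattr(v,'tolist') else v) for k,v in p.items()},open("pics/w1.json","w"))
cv2.imwrite("pics/w1b.png",cv2.resize(im,(800,600),interpolation=2))
```

```text
t 3.15 tcp [ 540.1 -230.3  258.1] tooly -13.23 tilt 0.02 j6 -0.3 F [ 0.2  0.4 -0.3] w 85.0
```

View pics/w1b.png

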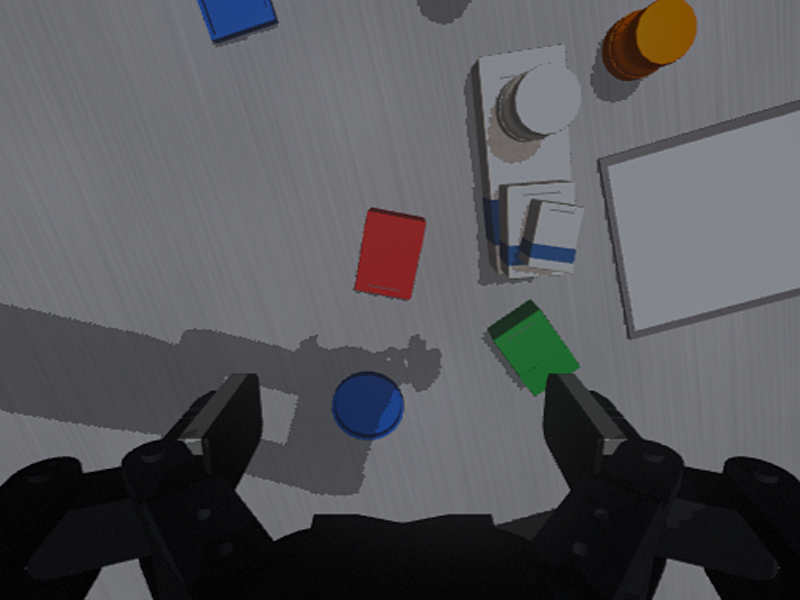

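The wrist view shows the stack at (525,165) in the 800-px picture, with the small carton's top at (555,238) and the jar's top at (547,98). The round tray is at (368,405). I enlarge it to read the corners.

Run:
```python
import cv2
im=cv2.imread("pics/w1.png")
cv2.imwrite("pics/w1c.png",cv2.resize(im[25:185,295:385],None,fx=3.75*1.6/1.6,fy=3.75,interpolation=2))
c=cv2.resize(im[110:185,300:380],None,fx=8,fy=8,interpolation=2)
cv2.imwrite("pics/w1c.png",c)
```

```text
(no output)
```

View pics/w1c.png

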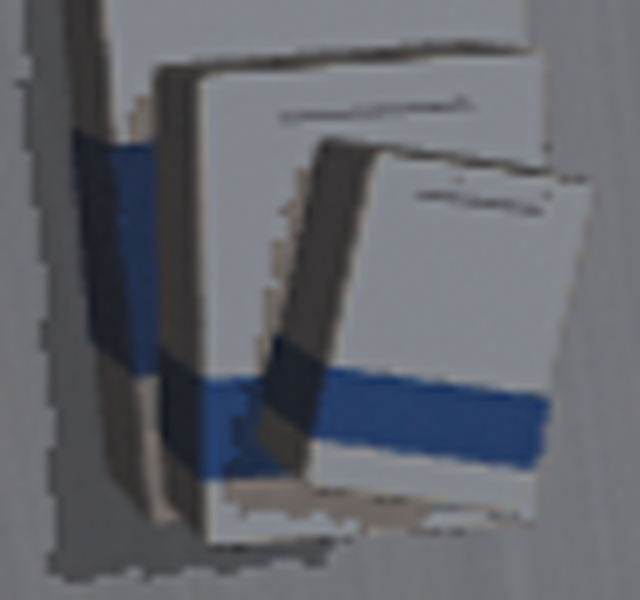

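Run:
```python
from plant import manip
from h import *
import json
p=json.load(open("pics/w1.json"))
f=lambda L:(np.array(L)+.5)/8-.5+[300,110]
S=cast(p,f([(377,153),(590,185),(532,520),(308,485)]),.100)
print("small",(S*1000).round(1).tolist(),S.mean(0)*1000,*rect(S))
M=cast(p,f([(203,78),(543,52),(210,543)]),.072);print("med",(M*1000).round(1).tolist(),(M[1]+M[2])/2*1000,*rect(M))
print("jar",cast(p,np.array([[546,99]])*.64,.095)*1000)
c,s,a=rect(S)
plan(manip,[*c,200],axis=a+90)
```

```text
small [[634.6, -205.5], [659.2, -215.2], [646.8, -255.1], [620.0, -244.2]] [ 640.13680462 -229.97832778] [ 640.7 -230.3] [28.9 42.1] 69.3
med [[621.2, -194.6], [665.0, -201.5], [611.5, -256.7]] [ 638.24731665 -229.09179741] [ 638.2 -229.1] [44.4 62.8] 81.1
jar [[ 647.46264451 -147.45575994]]
t 3.2 tcp [ 540.2 -230.2  258.2] tooly -13.19 tilt 0.02 j6 -0.3 F [ 0.1 -0.5  0.8] w 84.9
turn 7.5 or -172.5
before turn [0.761 3.264 1.937]
after turn [1.181 3.136 1.937]
```

Call:
{"api": "drive_tool", "payload": {
  "commands": "60 0 0 0 6;60 0.275 0.79 0.8 0;60 0.275 0.79 0.8 0;60 0.275 0.79 0.8 0;60 0.275 0.79 0.8 0;60 0 0 0.9 0;60 0 0 0 0;60 0 0 0 0"
}}

```text
time: 4.2
tool_pos: [0.6412, -0.23, 0.1364]
tool_rot: [0.001, 0.815, 0.58, 0.0]
contact_force: [-0.0, -0.5, -0.5]
gripper_width: 0.703
```

Run:
```python
from plant import manip
from h import *
plan(manip,[640.3,-230,77],axis=-19)
cv2.imwrite("pics/w2.png",cv2.cvtColor(manip.grab_frame("wrist"),cv2.COLOR_RGB2BGR))
```

```text
t 4.2 tcp [ 641.2 -230.   136.4] tooly -19.09 tilt 0.07 j6 -0.12 F [-0.  -0.5 -0.5] w 60.0
turn -0.1 or 179.9
before turn [-0.01  -0.029  1.98 ]
after turn [-0.01  -0.029  1.98 ]
```

View pics/w2.png

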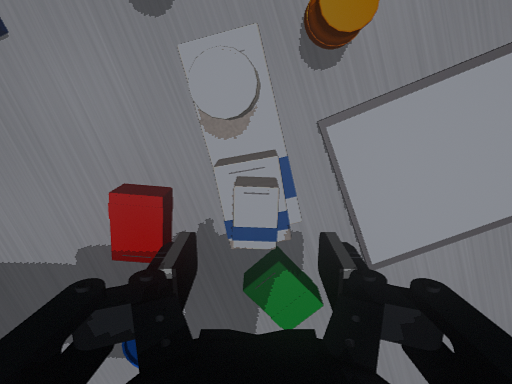

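The view shows the small carton centred between the fingers (256,205) and square to them. Now I descend and grip.

Call:
{"api": "drive_tool", "payload": {
  "commands": "60 0 0 0.6 0;60 0 0 0.6 0;60 0 0 0.5 0;60 0 0 0.25 0;60 0 0 0 0;10 0 0 0 0;10 0 0 0 0;10 0 0 0 0"
}}

```text
time: 5.25
tool_pos: [0.6416, -0.23, 0.0781]
tool_rot: [0.001, 0.814, 0.58, 0.001]
contact_force: [0.7, -0.1, 3.6]
gripper_width: 0.314
```

Call:
{"api": "drive_tool", "payload": {
  "commands": "10 0 0 0 0;10 0 0 0 0;10 0 0 -0.15 0;10 0 0 -0.5 0;10 0 0 -1 0;10 0 0 -1 0;10 0 0 0 0;10 0 0 0 0"
}}

```text
time: 6.25
tool_pos: [0.6403, -0.2294, 0.1554]
tool_rot: [-0.001, 0.814, 0.58, -0.0]
contact_force: [-0.2, -0.1, -1.0]
gripper_width: 0.313
```

Run:
```python
from plant import manip
from h import *
plan(manip,[463.0,-14.2,160],axis=3)
cv2.imwrite("pics/w3.png",cv2.cvtColor(manip.grab_frame("wrist"),cv2.COLOR_RGB2BGR))
```

```text
t 6.25 tcp [ 640.3 -229.4  155.4] tooly -19.05 tilt 0.08 j6 -0.12 F [-0.2 -0.1 -1. ] w 26.7
turn -22.1 or 157.9
before turn [ 4.851 -7.929 -0.143]
after turn [ 7.473 -5.527 -0.143]
```

View pics/w3.png

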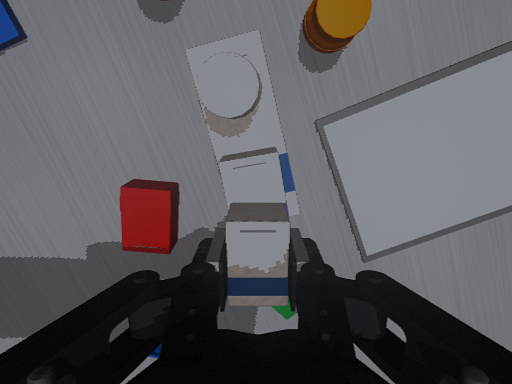

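The small carton is held (26.7 mm opening, free of the stack); the medium carton and jar are undisturbed. Next I take it to the small tray.

Call:
{"api": "drive_tool", "payload": {
  "commands": "10 0 0 0 -10;10 0 0 0 -10;10 0 0 0 -2;10 0.75 -0.55 0 0;10 0.75 -0.55 0 0;10 0.75 -0.55 0 0;10 0.75 -0.55 0 0;10 0.75 -0.55 0 0"
}}

```text
time: 7.3
tool_pos: [0.5516, -0.1207, 0.1553]
tool_rot: [-0.001, 0.689, 0.724, -0.0]
contact_force: [-0.5, 1.0, 0.5]
gripper_width: 0.316
```

Call:
{"api": "drive_tool", "payload": {
  "commands": "10 0.75 -0.55 0 0;10 0.75 -0.55 0 0;10 0.75 -0.55 0 0;10 0 0 0 0;10 0 0 0 0;10 0 0 0 0;10 0 0 0 0;10 0 0 0 0"
}}

```text
time: 8.3
tool_pos: [0.5, -0.057, 0.1562]
tool_rot: [-0.0, 0.689, 0.725, -0.0]
contact_force: [-0.2, 0.5, 0.3]
gripper_width: 0.312
```

```bash
cat >> h.py <<'E'
def snap(m,name):
    s=m.state();p=m.camera_params("wrist");im=cv2.cvtColor(m.grab_frame("wrist"),cv2.COLOR_RGB2BGR)
    cv2.imwrite(f"pics/{name}.png",im);return p,im,s
def blue(p,im,z=.01,amin=150):
    b,g,r=[im[...,i].astype(int) for i in range(3)]
    for c in blobs(im,(b>60)&(b-r>45)&(b>g*1.4),amin):
        w=cast(p,c,z);print("blue px",c.min(0),c.max(0),*rect(w))
E
python3 - <<'E'
from plant import manip
from h import *
p,im,s=snap(manip,"w4")
blue(p,im)
plan(manip,[463.0,-14.2,60],axis=3)
E
```

```text
blue px [228 278] [286 294] [ 505.3 -177. ] [19.7 62.6] 2.9
blue px [190  94] [246 164] [461.4 -13.3] [50.3 64.2] -86.8
t 8.35 tcp [499.9 -56.9 156.2] tooly 2.92 tilt 0.01 j6 -0.31 F [-0.1  0.3  0.3] w 27.1
turn -0.1 or 179.9
before turn [ 1.485 -1.156  3.208]
after turn [ 1.487 -1.153  3.208]
```

View pics/w4.png

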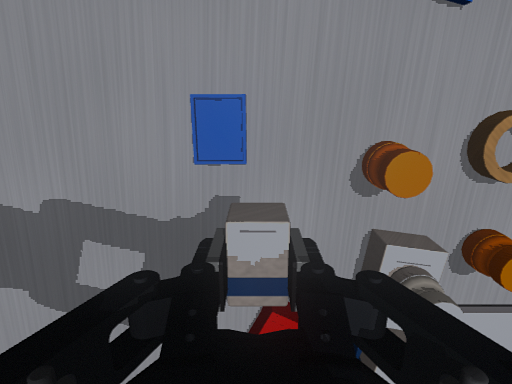

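The tray is at pixel (218,129) and the held carton at (258,262). I check the carton's offset in the grip.

Run:
```python
from plant import manip
from h import *
p=manip.camera_params("wrist")
c=cast(p,[(227,221),(289,221),(289,304),(227,304)],.1562+.022)*1000
print(c.round(1).tolist(),rect(c/1000),c.mean(0),manip.state()["tool_pos"][:2]*1000)
off=c.mean(0)-manip.state()["tool_pos"][:2]*1000
plan(manip,[462-off[0],-13.5-off[1],60],axis=3.2)
```

```text
[[485.8, -36.5], [512.1, -35.1], [515.4, -75.9], [486.8, -77.4]] (array([500.1, -56.2]), array([28.6, 40.9]), -87.1) [500.0418522  -56.22373621] [499.9056482  -56.94094274]
t 8.35 tcp [499.9 -56.9 156.2] tooly 2.92 tilt 0.01 j6 -0.31 F [-0.1  0.3  0.3] w 27.1
turn -0.3 or 179.7
before turn [ 1.487 -1.193  3.208]
after turn [ 1.493 -1.186  3.208]
```

Call:
{"api": "drive_tool", "payload": {
  "commands": "10 0.5 -0.4 0.3 0;10 0.5 -0.4 0.8 0;10 0.49 -0.39 0.9 0;10 0 0 0.9 0;10 0 0 0.8 0;10 0 0 0.5 0;10 0 0 0.3 0;10 0 0 0 0"
}}

```text
time: 9.35
tool_pos: [0.4618, -0.0139, 0.0211]
tool_rot: [-0.0, 0.689, 0.725, -0.0]
contact_force: [-0.4, 0.8, 0.5]
gripper_width: 0.314
```

Run:
```python
from plant import manip
from h import *
plan(manip,[461.9,-14.2,10],axis=3.2)
```

```text
t 9.35 tcp [461.8 -13.9  21.1] tooly 2.94 tilt 0.04 j6 -0.24 F [-0.4  0.8  0.5] w 26.8
turn -0.3 or 179.7
before turn [-0.01   0.004  0.37 ]
after turn [-0.01   0.004  0.37 ]
```

Call:
{"api": "drive_tool", "payload": {
  "commands": "10 0 0 0.15 0;10 0 0 0.1 0;10 0 0 0.07 0;10 0 0 0 0;10 0 0 0 0;10 0 0 0 0;10 0 0 0 0;10 0 0 0 0"
}}

```text
time: 10.35
tool_pos: [0.4619, -0.0139, 0.0118]
tool_rot: [0.0, 0.689, 0.725, 0.0]
contact_force: [0.4, 0.5, -0.7]
gripper_width: 0.318
```

Call:
{"api": "drive_tool", "payload": {
  "commands": "10 0 0 0.03 0;10 0 0 0 0;10 0 0 0.03 0;10 0 0 0 0;10 0 0 0 0;10 0 0 0 0;10 0 0 0 0;10 0 0 0 0"
}}

```text
time: 11.35
tool_pos: [0.462, -0.0139, 0.01]
tool_rot: [0.0, 0.689, 0.725, 0.0]
contact_force: [-0.4, 0.2, 1.3]
gripper_width: 0.312
```

Call:
{"api": "drive_tool", "payload": {
  "commands": "10 0 0 0.03 0;10 0 0 0 0;10 0 0 0 0;10 0 0 0 0;10 0 0 0 0;10 0 0 0 0;10 0 0 0 0;10 0 0 0 0"
}}

```text
time: 12.35
tool_pos: [0.462, -0.0139, 0.01]
tool_rot: [-0.0, 0.689, 0.725, -0.0]
contact_force: [-3.2, 0.8, 9.4]
gripper_width: 0.315
```

Contact is at 9 N, so it is seated. Release and lift.

Call:
{"api": "drive_tool", "payload": {
  "commands": "30 0 0 -0.02 0;34 0 0 0 0;40 0 0 0 0;46 0 0 0 0;46 0 0 0 0;46 0 0 -0.3 0;46 0 0 -0.8 0;46 0 0 -1 0"
}}

```text
time: 13.35
tool_pos: [0.4614, -0.0138, 0.0733]
tool_rot: [-0.0, 0.689, 0.725, -0.0]
contact_force: [-0.7, 0.1, 0.2]
gripper_width: 0.537
```

Run:
```python
from plant import manip
from h import *
plan(manip,[600,-170,260],axis=-8)
```

```text
t 13.35 tcp [461.4 -13.8  73.3] tooly 2.95 tilt 0.06 j6 -0.24 F [-0.7  0.1  0.2] w 45.8
turn 10.9 or -169.1
before turn [-5.436  4.34  -6.23 ]
after turn [-4.513  5.293 -6.23 ]
```

Call:
{"api": "drive_tool", "payload": {
  "commands": "60 0 0 -1 10.5;60 0 0 -1 0;60 -0.84 0.74 -0.5 0;60 -0.84 0.74 -0.5 0;60 -0.84 0.74 -0.5 0;60 -0.84 0.74 0 0;60 -0.84 0.74 0 0;60 -0.84 0.74 0 0"
}}

```text
time: 14.35
tool_pos: [0.5746, -0.1823, 0.1784]
tool_rot: [0.0, 0.752, 0.659, 0.0]
contact_force: [0.2, -0.2, 0.8]
gripper_width: 0.7
```

Call:
{"api": "drive_tool", "payload": {
  "commands": "60 -0.84 0.74 0 0;60 -0.84 0.74 0 0;60 -0.84 0.74 0 0;60 0 0 0 0;60 0 0 0 0;60 0 0 0 0;60 0 0 0 0;60 0 0 0 0"
}}

```text
time: 15.35
tool_pos: [0.63, -0.2645, 0.1778]
tool_rot: [0.0, 0.752, 0.659, 0.0]
contact_force: [0.6, -0.5, -0.1]
gripper_width: 0.703
```

Run:
```python
from plant import manip
from h import *
import json
p,im,s=snap(manip,"w5")
plan(manip)
json.dump({k:(v.tolist() if hasattr(v,'tolist') else v) for k,v in p.items()},open("pics/w5.json","w"))
b=[(630,-230,72),(640,-148,95)]
q=proj(p,np.array(b)/1000.);print(q)
x,y=int(q[:,0].mean()),int(q[:,1].mean())
x0,y0=max(x-100,0),max(y-75,0);print("off",x0,y0)
cv2.imwrite("pics/w5c.png",cv2.resize(im[y0:y0+150,x0:x0+200],None,fx=4,fy=4,interpolation=2))
```

```text
t 15.4 tcp [ 630.  -264.6  177.7] tooly -7.53 tilt 0.0 j6 -0.38 F [ 0.9  0.2 -0.2] w 60.1
[[251.94886691 148.15974986]
 [249.57019948  29.44101528]]
off 150 13
```

View pics/w5c.png

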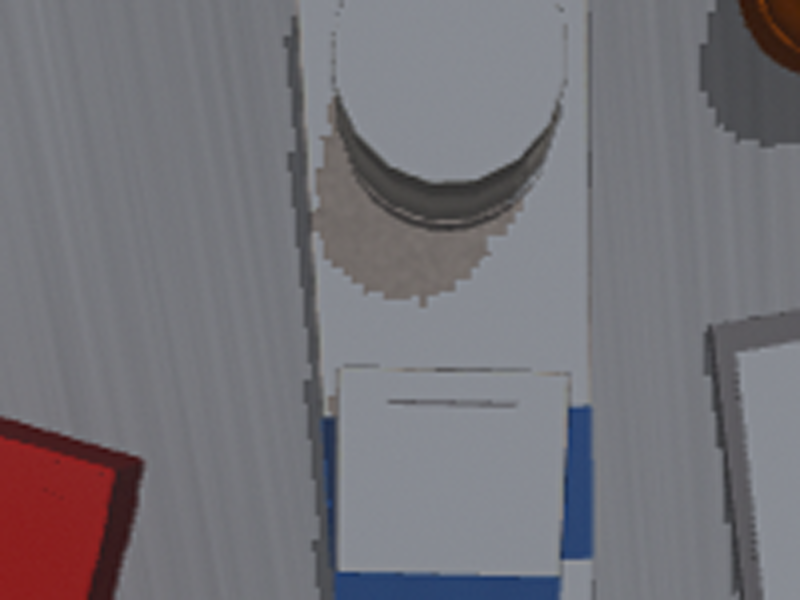

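The crop shows the medium carton's upper edge at (338,367)–(570,374). The jar's cap is centred near (450,66).

Run:
```python
from plant import manip
from h import *
import json
p=json.load(open("pics/w5.json"))
f=lambda L:(np.array(L)+.5)/4-.5+[150,13]
M=cast(p,f([(338,367),(570,374),(336,572),(561,577)]),.072)*1000
print(M.round(1).tolist())
for a,b in((0,1),(2,3),(0,2),(1,3)):
    d=M[b]-M[a];print(a,b,np.hypot(*d).round(1),wrap(np.degrees(np.arctan2(d[1],d[0]))).round(1))
top=(M[0]+M[1])/2
for ang in(79,81,83):
    u=-np.array([np.cos(np.radians(ang)),np.sin(np.radians(ang))]);print(ang,(top+32*u).round(1))
J=cast(p,f([(332,60),(567,60),(449.5,183),(449.5,66)]),.095)*1000;print("jar",J.round(1).tolist())
plan(manip,[637.5,-230,100],axis=-9)
```

```text
[[620.8, -194.2], [665.7, -201.4], [614.3, -234.1], [659.9, -241.2]]
0 1 45.5 -9.2
2 3 46.2 -8.8
0 2 40.5 80.7
1 3 40.2 81.6
79 [ 637.2 -229.2]
81 [ 638.3 -229.4]
83 [ 639.4 -229.6]
jar [[628.9, -145.4], [667.8, -150.6], [646.0, -166.9], [648.3, -148.9]]
t 15.4 tcp [ 630.  -264.6  177.7] tooly -7.53 tilt 0.0 j6 -0.38 F [ 0.9  0.2 -0.2] w 60.1
turn 1.5 or -178.5
before turn [1.177 0.096 2.592]
after turn [1.179 0.066 2.592]
```

Call:
{"api": "drive_tool", "payload": {
  "commands": "62 0 0 0.3 1.5;62 0.6 0.05 0.8 0;62 0.58 0.04 0.8 0;62 0 0 0.8 0;62 0 0 0.5 0;62 0 0 0.3 0;62 0 0 0 0;62 0 0 0 0"
}}

```text
time: 16.4
tool_pos: [0.639, -0.231, 0.0737]
tool_rot: [0.001, 0.761, 0.649, 0.0]
contact_force: [1.3, -0.7, 0.2]
gripper_width: 0.724
```

Run:
```python
from plant import manip
from h import *
plan(manip,[638.3,-229.4,47],axis=-9)
```

```text
t 16.4 tcp [ 639.  -231.    73.7] tooly -9.07 tilt 0.1 j6 -0.3 F [ 1.3 -0.7  0.2] w 61.8
turn -0.1 or 179.9
before turn [ 0.048 -0.032  0.891]
after turn [ 0.048 -0.032  0.891]
```

Call:
{"api": "drive_tool", "payload": {
  "commands": "62 0.05 -0.03 0.3 0;62 0 0 0.3 0;62 0 0 0.2 0;62 0 0 0.07 0;62 0 0 0 0;25 0 0 0 0;25 0 0 0 0;25 0 0 0 0"
}}

```text
time: 17.4
tool_pos: [0.6381, -0.2291, 0.0472]
tool_rot: [0.001, 0.761, 0.649, 0.0]
contact_force: [-0.2, -0.1, 1.8]
gripper_width: 0.528
```

Call:
{"api": "drive_tool", "payload": {
  "commands": "25 0 0 0 0;25 0 0 0 0;25 0 0 -0.1 0;25 0 0 -0.3 0;25 0 0 -0.8 0;25 0 0 -1 0;25 0 0 -1 0;25 0 0 0 0"
}}

```text
time: 18.4
tool_pos: [0.6395, -0.2296, 0.1462]
tool_rot: [0.003, 0.761, 0.649, 0.001]
contact_force: [0.6, -0.1, -0.2]
gripper_width: 0.527
```

Run:
```python
from plant import manip
from h import *
snap(manip,"w6")
plan(manip,[469,344,160],axis=22)
```

```text
t 18.45 tcp [ 638.3 -229.1  143.7] tooly -9.05 tilt 0.14 j6 -0.3 F [ 0.4  0.5 -0.4] w 45.1
turn -31.1 or 148.9
before turn [17.977 -8.575 -0.575]
after turn [19.824  1.926 -0.575]
```

View pics/w6.png

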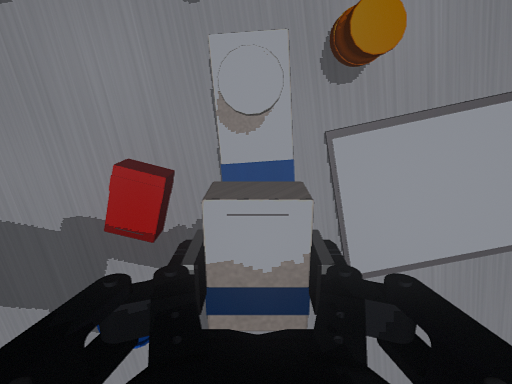

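The medium carton is squarely held, and the jar and large carton are undisturbed. I take it to the medium tray.

Call:
{"api": "drive_tool", "payload": {
  "commands": "25 0 0 -0.2 -10.4;25 0 0 -0.2 -10.4;25 0 0 -0.1 -10.3;25 0.7 0.07 0 0;25 0.95 0.09 0 0;25 0.95 0.09 0 0;25 0.95 0.09 0 0;25 0.95 0.09 0 0"
}}

```text
time: 19.45
tool_pos: [0.5977, -0.0966, 0.1564]
tool_rot: [-0.001, 0.559, 0.829, -0.0]
contact_force: [-0.1, 0.2, 0.1]
gripper_width: 0.529
```

Call:
{"api": "drive_tool", "payload": {
  "commands": "25 0.95 0.09 0 0;25 0.95 0.09 0 0;25 0.95 0.09 0 0;25 0.95 0.09 0 0;25 0.95 0.09 0 0;25 0.95 0.09 0 0;25 0.95 0.09 0 0;25 0.95 0.09 0 0"
}}

```text
time: 20.45
tool_pos: [0.5317, 0.1223, 0.1566]
tool_rot: [-0.001, 0.559, 0.829, -0.0]
contact_force: [0.8, -0.1, -0.9]
gripper_width: 0.527
```

Call:
{"api": "drive_tool", "payload": {
  "commands": "25 0.95 0.09 0 0;25 0.95 0.09 0 0;25 0.95 0.09 0 0;25 0.95 0.09 0 0;25 0.7 0.07 0 0;25 0 0 0 0;25 0 0 0 0;25 0 0 0 0"
}}

```text
time: 21.45
tool_pos: [0.4946, 0.25, 0.1573]
tool_rot: [-0.0, 0.559, 0.829, -0.0]
contact_force: [0.5, -0.0, 0.5]
gripper_width: 0.528
```

Run:
```python
from plant import manip
from h import *
p,im,s=snap(manip,"w7")
blue(p,im)
plan(manip,[469,344,60],axis=22)
c=cast(p,[(204,199),(311,199)],s["tool_pos"][2]+.025)*1000
print("front top edge",c.round(1).tolist(),"pred centre",)
```

```text
blue px [122 343] [148 383] [440.3 -13.2] [16.8 65.1] 78.8
blue px [206 288] [316 326] [552.2 121.6] [ 47.5 124.2] 14.3
blue px [342 187] [457 283] [654.4 236.3] [83.  98.6] 79.3
blue px [231  15] [310 119] [467.8 345.3] [68.4 86.2] -68.3
t 21.5 tcp [494.7 250.  157.4] tooly 21.97 tilt 0.01 j6 -0.05 F [-0.1  0.1 -1.8] w 44.7
turn -0.0 or 180.0
before turn [3.228 0.377 3.247]
after turn [3.228 0.379 3.247]
front top edge [[462.5, 271.5], [502.7, 287.7]] pred centre
```

Call:
{"api": "drive_tool", "payload": {
  "commands": "25 0.6 0.07 0 0;25 0.9 0.1 0.3 0;25 0.9 0.1 0.8 0;25 0.6 0.07 0.9 0;25 0.26 0.03 0.9 0;25 0 0 0.8 0;25 0 0 0.4 0;25 0 0 0 0"
}}

```text
time: 22.5
tool_pos: [0.4676, 0.3454, 0.0337]
tool_rot: [-0.0, 0.559, 0.829, -0.001]
contact_force: [-0.4, -0.3, -1.4]
gripper_width: 0.525
```

Call:
{"api": "drive_tool", "payload": {
  "commands": "25 0 0 0.15 0;25 0 0 0.1 0;25 0 0 0 0;25 0 0 0 0;25 0 0 0 0;25 0 0 0 0;25 0 0 0 0;25 0 0 0 0"
}}

```text
time: 23.5
tool_pos: [0.4683, 0.3454, 0.027]
tool_rot: [-0.0, 0.559, 0.829, 0.0]
contact_force: [0.2, 0.5, -1.0]
gripper_width: 0.525
```

Run:
```python
from plant import manip
from h import *
plan(manip,[468.3,344.8,11],axis=22)
```

```text
t 23.5 tcp [468.3 345.4  27. ] tooly 22.04 tilt 0.0 j6 0.12 F [ 0.2  0.5 -1. ] w 44.9
turn 0.0 or -180.0
before turn [-0.018 -0.006  0.534]
after turn [-0.018 -0.006  0.534]
```

Call:
{"api": "drive_tool", "payload": {
  "commands": "25 -0.02 0 0.2 0;25 0 0 0.15 0;25 0 0 0.1 0;25 0 0 0.03 0;25 0 0 0.02 0;25 0 0 0 0;25 0 0 0 0;25 0 0 0 0"
}}

```text
time: 24.5
tool_pos: [0.4686, 0.3449, 0.0121]
tool_rot: [0.0, 0.559, 0.829, 0.0]
contact_force: [0.5, 0.0, -0.0]
gripper_width: 0.528
```

Call:
{"api": "drive_tool", "payload": {
  "commands": "25 0 0 0.03 0;25 0 0 0 0;25 0 0 0 0;25 0 0 0 0;25 0 0 0 0;25 0 0 0 0;25 0 0 0 0;25 0 0 0 0"
}}

```text
time: 25.5
tool_pos: [0.4685, 0.3449, 0.0112]
tool_rot: [0.0, 0.559, 0.829, 0.0]
contact_force: [-0.1, 1.1, -0.2]
gripper_width: 0.529
```

Call:
{"api": "drive_tool", "payload": {
  "commands": "25 0 0 0.03 0;25 0 0 0 0;25 0 0 0 0;25 0 0 0 0;25 0 0 0 0;25 0 0 0 0;25 0 0 0 0;25 0 0 0 0"
}}

```text
time: 26.5
tool_pos: [0.4686, 0.3448, 0.0111]
tool_rot: [-0.0, 0.559, 0.829, -0.0]
contact_force: [-3.2, -1.8, 6.2]
gripper_width: 0.524
```

Seated at 6 N. Release, lift and view.

Call:
{"api": "drive_tool", "payload": {
  "commands": "48 0 0 -0.02 0;52 0 0 0 0;56 0 0 0 0;60 0 0 0 0;62 0 0 0 0;62 0 0 -0.3 0;62 0 0 -0.8 0;62 0 0 -1 0"
}}

```text
time: 27.5
tool_pos: [0.4681, 0.3446, 0.0744]
tool_rot: [-0.0, 0.559, 0.829, -0.0]
contact_force: [0.9, 0.2, 1.0]
gripper_width: 0.725
```

Run:
```python
from plant import manip
from h import *
plan(manip,[648,-148,180],axis=-8)
```

```text
t 27.5 tcp [468.1 344.6  74.4] tooly 22.05 tilt 0.06 j6 0.12 F [0.9 0.2 1. ] w 61.9
turn 30.0 or -150.0
before turn [-17.471  -0.608  -3.518]
after turn [-15.427   8.221  -3.518]
```

Call:
{"api": "drive_tool", "payload": {
  "commands": "70 0 0 -1 10;70 0 0 -1 10;70 0 0 -1 10;70 -0.92 0.45 -0.5 0;70 -0.92 0.45 0 0;70 -0.92 0.45 0 0;70 -0.92 0.45 0 0;70 -0.92 0.45 0 0"
}}

```text
time: 28.5
tool_pos: [0.5166, 0.1979, 0.1797]
tool_rot: [0.0, 0.754, 0.656, 0.0]
contact_force: [1.3, -0.7, -0.1]
gripper_width: 0.815
```

Call:
{"api": "drive_tool", "payload": {
  "commands": "70 -0.92 0.45 0 0;70 -0.92 0.45 0 0;70 -0.92 0.45 0 0;70 -0.92 0.45 0 0;70 -0.92 0.45 0 0;70 -0.92 0.45 0 0;70 -0.92 0.45 0 0;70 -0.92 0.45 0 0"
}}

```text
time: 29.5
tool_pos: [0.593, -0.0358, 0.1796]
tool_rot: [0.0, 0.754, 0.656, 0.0]
contact_force: [0.8, 0.6, 0.4]
gripper_width: 0.82
```

Call:
{"api": "drive_tool", "payload": {
  "commands": "70 -0.92 0.45 0 0;70 -0.92 0.45 0 0;70 -0.92 0.45 0 0;70 -0.92 0.45 0 0;70 -0.92 0.45 0 0;70 0 0 0 0;70 0 0 0 0;70 0 0 0 0"
}}

```text
time: 30.5
tool_pos: [0.6402, -0.1799, 0.179]
tool_rot: [-0.0, 0.754, 0.657, 0.0]
contact_force: [-0.0, 0.8, -0.2]
gripper_width: 0.822
```

Run:
```python
from plant import manip
from h import *
import json
p,im,s=snap(manip,"w8")
plan(manip)
json.dump({k:(v.tolist() if hasattr(v,'tolist') else v) for k,v in p.items()},open("pics/w8.json","w"))
cv2.imwrite("pics/w8c.png",cv2.resize(im[0:200,150:400],None,fx=3,fy=3,interpolation=2))
t=cv2.cvtColor(manip.grab_frame("top"),cv2.COLOR_RGB2BGR);cv2.imwrite("pics/top8.png",t)
```

```text
t 30.55 tcp [ 640.3 -179.9  178.9] tooly -7.89 tilt 0.01 j6 -0.25 F [-0.2  0.1 -0.2] w 69.9
```

View pics/w8c.png

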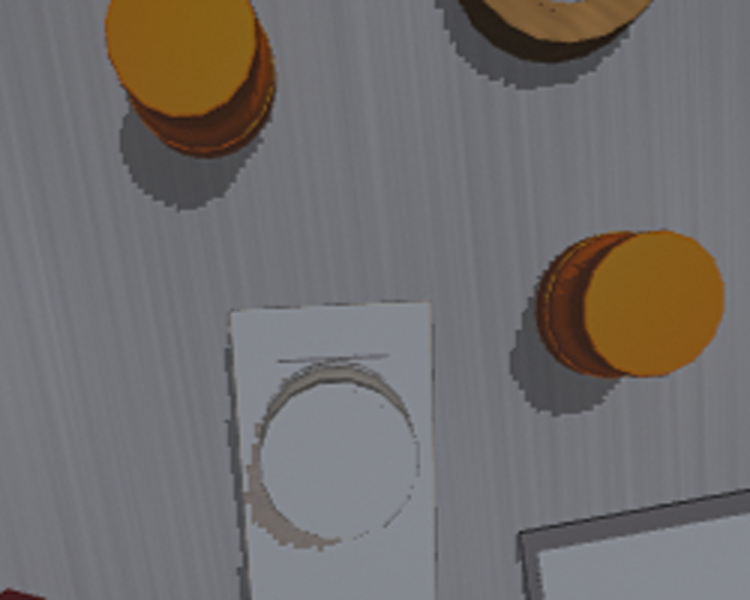

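The jar's cap circle is centred at (340,461) in the crop. The large carton's end corners are at (230,311) and (430,302).

Run:
```python
from plant import manip
from h import *
import json
p=json.load(open("pics/w8.json"))
f=lambda L:(np.array(L)+.5)/3-.5+[150,0]
J=cast(p,f([(260,461),(419,461),(339.5,380),(339.5,543),(339.5,461)]),.095)*1000;print("jar",J.round(1).tolist())
L=cast(p,f([(230,311),(430,302),(252,600),(437,600)]),.04)*1000;print("large",L.round(1).tolist())
for a,b in((0,1),(0,2),(1,3)):
    d=L[b]-L[a];print(np.hypot(*d).round(1),wrap(np.degrees(np.arctan2(d[1],d[0]))).round(1))
plan(manip,[*J[4],54])
im=cv2.imread("pics/top8.png");blue(manip.camera_params("top"),im,amin=60)
```

```text
jar [[629.2, -144.6], [668.4, -150.0], [651.4, -127.7], [646.0, -168.1], [648.8, -147.3]]
large [[622.4, -107.3], [681.3, -112.9], [614.7, -196.7], [673.7, -204.9]]
59.1 -5.4
89.7 85.1
92.3 85.3
t 30.6 tcp [ 640.3 -179.9  179. ] tooly -7.89 tilt 0.0 j6 -0.25 F [-0.2  0.2  0.4] w 69.9
before turn [1.117 0.129 4.166]
blue px [131 238] [166 271] [468.3 344.6] [67.4 86.3] -67.8
blue px [258 234] [281 253] [461.7 -13.2] [50. 64.] -86.5
blue px [  0 230] [ 12 348] [418.1 759.8] [ 34.4 336.8] 2.0
blue px [375 217] [396 238] [ 475.7 -364.3] [62.9 63.5] -70.2
blue px [165 176] [224 206] [647.  197.5] [ 82.9 176.6] 79.3
blue px [141  37] [150  57] [1149.2  324.9] [27.2 76.3] 2.1
blue px [330  20] [340  42] [1150.6 -298.8] [31.1 87. ] -23.6
blue px [231   0] [511 162] [1025.1 -415.2] [581.2 905.2] 76.4
blue px [0 0] [179 220] [1006.4  513.1] [569.1 764.1] 2.0
```

Call:
{"api": "drive_tool", "payload": {
  "commands": "70 0.6 0.06 0.3 0;70 0.52 0.06 0.8 0;70 0 0 0.9 0;70 0 0 0.9 0;70 0 0 0.6 0;70 0 0 0.3 0;70 0 0 0 0;70 0 0 0 0"
}}

```text
time: 31.6
tool_pos: [0.6495, -0.1483, 0.0661]
tool_rot: [0.001, 0.754, 0.656, 0.001]
contact_force: [-0.4, -0.4, 0.4]
gripper_width: 0.82
```

Run:
```python
from plant import manip
from h import *
plan(manip,[648.5,-147.5,50])
```

```text
t 31.6 tcp [ 649.5 -148.3   66.1] tooly -7.96 tilt 0.12 j6 -0.2 F [-0.4 -0.4  0.4] w 70.1
before turn [ 0.022 -0.037  0.538]
```

Call:
{"api": "drive_tool", "payload": {
  "commands": "70 0.02 -0.03 0.25 0;70 0 0 0.2 0;70 0 0 0.07 0;70 0 0 0 0;25 0 0 0 0;25 0 0 0 0;25 0 0 0 0;25 0 0 0 0"
}}

```text
time: 32.6
tool_pos: [0.6484, -0.1475, 0.05]
tool_rot: [0.001, 0.754, 0.656, 0.0]
contact_force: [-0.7, -0.2, 2.5]
gripper_width: 0.488
```

Call:
{"api": "drive_tool", "payload": {
  "commands": "25 0 0 0 0;25 0 0 0 0;25 0 0 -0.1 0;25 0 0 -0.3 0;25 0 0 -0.8 0;25 0 0 -1 0;25 0 0 -1 0;25 0 0 0 0"
}}

```text
time: 33.6
tool_pos: [0.6496, -0.1479, 0.1486]
tool_rot: [0.003, 0.754, 0.656, 0.001]
contact_force: [-0.2, -0.9, -0.9]
gripper_width: 0.487
```

Run:
```python
from plant import manip
from h import *
snap(manip,"w9")
plan(manip,[476,-364.8,150])
```

```text
t 33.65 tcp [ 648.3 -147.5  146.2] tooly -7.95 tilt 0.12 j6 -0.2 F [ 0.1 -0.3 -1.8] w 41.3
before turn [-7.968 -4.686 -0.134]
```

View pics/w9.png

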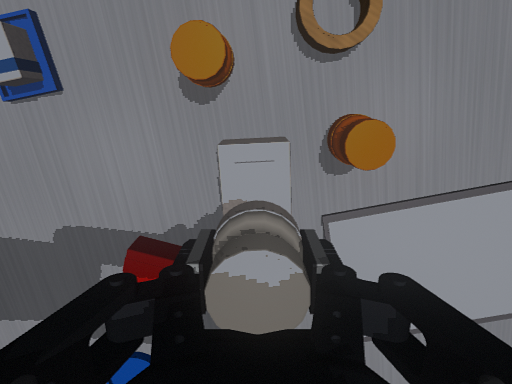

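The jar is gripped upright. The small carton sits in its tray at the upper left, (20,55). I check the round tray's position from the earlier wrist picture.

Run:
```python
from h import *
import json
blue(json.load(open("pics/w1.json")),cv2.imread("pics/w1.png"))
```

```text
blue px [213 240] [257 281] [ 475.5 -365.1] [62.8 64.8] 76.8
blue px [339 156] [367 167] [ 660.6 -261.9] [11.2 36.9] -21.3
blue px [126   0] [175  25] [462.4 -31.5] [27.2 50.4] 3.0
```

Call:
{"api": "drive_tool", "payload": {
  "commands": "25 -0.5 -0.3 0 0;25 -0.8 -0.47 0 0;25 -0.8 -0.47 0 0;25 -0.8 -0.47 0 0;25 -0.8 -0.47 0 0;25 -0.8 -0.47 0 0;25 -0.8 -0.47 0 0;25 -0.8 -0.47 0 0"
}}

```text
time: 34.65
tool_pos: [0.5133, -0.3142, 0.1427]
tool_rot: [-0.002, 0.755, 0.656, -0.001]
contact_force: [-0.8, -0.5, -1.0]
gripper_width: 0.481
```

Call:
{"api": "drive_tool", "payload": {
  "commands": "25 -0.8 -0.47 0 0;25 -0.5 -0.3 0 0;25 -0.3 -0.2 0 0;25 0 0 0 0;25 0 0 0 0;25 0 0 0 0;25 0 0 0 0;25 0 0 0 0"
}}

```text
time: 35.65
tool_pos: [0.4806, -0.357, 0.1452]
tool_rot: [0.0, 0.754, 0.657, 0.0]
contact_force: [0.2, 0.0, 0.3]
gripper_width: 0.482
```

Run:
```python
from plant import manip
from h import *
plan(manip,[476,-364.8,22])
```

```text
t 35.65 tcp [ 480.6 -357.   145.2] tooly -7.93 tilt 0.0 j6 -0.62 F [0.2 0.  0.3] w 41.1
before turn [-0.279 -0.115  4.108]
```

Call:
{"api": "drive_tool", "payload": {
  "commands": "25 -0.15 -0.06 0.3 0;25 -0.13 -0.06 0.8 0;25 0 0 0.9 0;25 0 0 0.9 0;25 0 0 0.7 0;25 0 0 0.4 0;25 0 0 0.1 0;25 0 0 0 0"
}}

```text
time: 36.65
tool_pos: [0.4761, -0.3654, 0.0229]
tool_rot: [0.001, 0.754, 0.656, 0.0]
contact_force: [0.4, 0.1, -0.9]
gripper_width: 0.488
```

Call:
{"api": "drive_tool", "payload": {
  "commands": "25 0 0 0.1 0;25 0 0 0.05 0;25 0 0 0 0;25 0 0 0 0;25 0 0 0 0;25 0 0 0 0;25 0 0 0 0;25 0 0 0 0"
}}

```text
time: 37.65
tool_pos: [0.4756, -0.365, 0.0177]
tool_rot: [0.0, 0.754, 0.656, -0.0]
contact_force: [1.2, -0.0, -0.1]
gripper_width: 0.485
```

Contact expected at about 14.

Call:
{"api": "drive_tool", "payload": {
  "commands": "25 0 0 0.06 0;25 0 0 0.03 0;25 0 0 0.02 0;25 0 0 0 0;25 0 0 0 0;25 0 0 0 0;25 0 0 0 0;25 0 0 0 0"
}}

```text
time: 38.65
tool_pos: [0.4756, -0.365, 0.0144]
tool_rot: [0.0, 0.754, 0.656, -0.0]
contact_force: [-0.4, -0.4, -1.2]
gripper_width: 0.486
```

Call:
{"api": "drive_tool", "payload": {
  "commands": "25 0 0 0.03 0;25 0 0 0 0;25 0 0 0 0;25 0 0 0 0;25 0 0 0 0;25 0 0 0 0;25 0 0 0 0;25 0 0 0 0"
}}

```text
time: 39.65
tool_pos: [0.4757, -0.3651, 0.0139]
tool_rot: [0.0, 0.754, 0.656, -0.0]
contact_force: [-2.4, 1.6, 5.8]
gripper_width: 0.485
```

Call:
{"api": "drive_tool", "payload": {
  "commands": "45 0 0 -0.02 0;49 0 0 0 0;55 0 0 0 0;62 0 0 0 0;66 0 0 0 0;66 0 0 -0.3 0;66 0 0 -0.8 0;66 0 0 -1 0"
}}

```text
time: 40.65
tool_pos: [0.4753, -0.3647, 0.0777]
tool_rot: [-0.001, 0.754, 0.656, -0.0]
contact_force: [0.3, -0.2, -0.5]
gripper_width: 0.774
```

Run:
```python
from plant import manip
from h import *
plan(manip,[640,-240,230],axis=-5)
```

```text
t 40.65 tcp [ 475.3 -364.7   77.7] tooly -7.95 tilt 0.06 j6 -0.64 F [ 0.3 -0.2 -0.5] w 66.1
turn -3.0 or 177.0
before turn [ 4.879  4.857 -5.079]
after turn [ 4.623  5.102 -5.079]
```

Call:
{"api": "drive_tool", "payload": {
  "commands": "75 0 0 -1 -3;75 0 0 -1 0;75 0.77 0.85 -1 0;75 0.77 0.85 -1 0;75 0.77 0.85 -0.6 0;75 0.77 0.85 -0.5 0;75 0.77 0.85 0 0;75 0.77 0.85 0 0"
}}

```text
time: 41.65
tool_pos: [0.6411, -0.2395, 0.2314]
tool_rot: [0.001, 0.737, 0.676, 0.0]
contact_force: [0.1, -0.0, 0.3]
gripper_width: 0.877
```

Call:
{"api": "drive_tool", "payload": {
  "commands": "78 0 0 0 0;78 0 0 0 0;78 0 0 0 0;78 0 0 0 0;78 0 0 0 0;78 0 0 0 0;78 0 0 0 0;78 0 0 0 0"
}}

```text
time: 42.65
tool_pos: [0.64, -0.2401, 0.2301]
tool_rot: [-0.0, 0.737, 0.676, 0.0]
contact_force: [0.0, -0.2, -0.6]
gripper_width: 0.912
```

Run:
```python
from plant import manip
from h import *
import json
p,im,s=snap(manip,"w10")
plan(manip)
json.dump({k:(v.tolist() if hasattr(v,'tolist') else v) for k,v in p.items()},open("pics/w10.json","w"))
cv2.imwrite("pics/w10c.png",cv2.resize(im[0:220,130:396],None,fx=3,fy=2.7,interpolation=2))
g=cv2.cvtColor(im,cv2.COLOR_BGR2GRAY)
cv2.imwrite("pics/w10c.png",cv2.resize(im[20:220,150:400],None,fx=3,fy=3,interpolation=2))
```

```text
t 42.7 tcp [ 640.1 -240.1  230.1] tooly -4.95 tilt 0.0 j6 -0.38 F [ 0.5 -0.3  0.4] w 78.3
```

View pics/w10c.png

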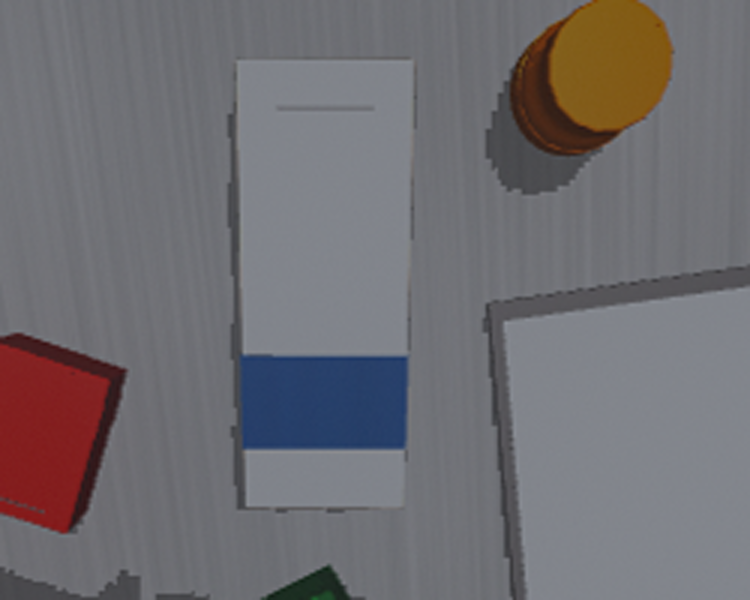

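The large carton's top corners are at (237,60), (414,60), (245,507) and (404,507). The clipboard edge at (490,305) is close, so I will use a narrow opening.

Run:
```python
from plant import manip
from h import *
import json
p=json.load(open("pics/w10.json"))
f=lambda L:(np.array(L)+.5)/3-.5+[150,20]
L=cast(p,f([(237,60),(414,60),(404,507),(245,507)]),.04)*1000;print("large",L.round(1).tolist(),L.mean(0),rect(L/1000))
print("clip",cast(p,f([(487,303),(500,420)]),.005)*1000)
for a,b in((0,1),(3,2),(3,0),(2,1)):
    d=L[b]-L[a];print(np.hypot(*d).round(1),wrap(np.degrees(np.arctan2(d[1],d[0]))).round(1))
c=L.mean(0)+np.array([.087,.996])*6
plan(manip,[*c,70])
```

```text
large [[622.8, -107.8], [681.2, -112.8], [668.3, -265.9], [608.6, -260.8]] [ 645.22110562 -186.82514012] (array([ 645.1, -186.8]), array([ 59.9, 153.7]), 85.1)
clip [[ 708.23664628 -195.87176089]
 [ 711.74210861 -242.66986986]]
58.6 -4.9
59.9 -4.9
153.7 84.7
153.7 85.2
t 42.7 tcp [ 640.1 -240.1  230.1] tooly -4.95 tilt 0.0 j6 -0.38 F [ 0.5 -0.3  0.4] w 78.3
before turn [1.985 0.018 5.337]
```

Call:
{"api": "drive_tool", "payload": {
  "commands": "71 0.6 0.02 0.3 0;71 0.8 0 0.8 0;71 0.58 0 0.9 0;71 0 0 0.9 0;71 0 0 0.9 0;71 0 0 0.7 0;71 0 0 0.5 0;71 0 0 0.2 0"
}}

```text
time: 43.7
tool_pos: [0.6454, -0.1807, 0.073]
tool_rot: [-0.001, 0.737, 0.676, -0.0]
contact_force: [1.0, 0.7, 0.1]
gripper_width: 0.829
```

Run:
```python
from plant import manip
from h import *
plan(manip,[645.7,-180.8,12],axis=-5)
```

```text
t 43.7 tcp [ 645.4 -180.7   73. ] tooly -4.95 tilt 0.07 j6 -0.3 F [1.  0.7 0.1] w 70.8
turn 0.1 or -179.9
before turn [-0.004  0.012  2.033]
after turn [-0.004  0.012  2.033]
```

Call:
{"api": "drive_tool", "payload": {
  "commands": "71 0 0.01 0.5 0;71 0 0 0.6 0;71 0 0 0.5 0;71 0 0 0.3 0;71 0 0 0.12 0;71 0 0 0 0;71 0 0 0 0;40 0 0 0 0"
}}

```text
time: 44.7
tool_pos: [0.647, -0.1814, 0.015]
tool_rot: [0.001, 0.737, 0.676, 0.0]
contact_force: [-1.0, -0.8, -2.0]
gripper_width: 0.691
```

Call:
{"api": "drive_tool", "payload": {
  "commands": "40 0 0 0 0;40 0 0 0 0;40 0 0 0 0;40 0 0 0 0;40 0 0 -0.1 0;40 0 0 -0.2 0;40 0 0 -0.5 0;40 0 0 -0.8 0"
}}

```text
time: 45.7
tool_pos: [0.6451, -0.1807, 0.0613]
tool_rot: [-0.001, 0.737, 0.676, -0.001]
contact_force: [0.6, 0.2, -1.6]
gripper_width: 0.687
```

Call:
{"api": "drive_tool", "payload": {
  "commands": "40 0 0 -0.8 0;40 0 0 -0.8 0;40 0 0 -0.6 0;40 0 0 0 0;40 0 0 0 0;40 0 0 0 0;40 0 0 0 0;40 0 0 0 0"
}}

```text
time: 46.7
tool_pos: [0.6458, -0.1809, 0.1269]
tool_rot: [-0.0, 0.737, 0.676, -0.0]
contact_force: [-0.2, -0.5, -2.6]
gripper_width: 0.688
```

Run:
```python
from plant import manip
from h import *
snap(manip,"w11")
plan(manip,[647.3,196.5,120],axis=-10.6)
```

```text
t 46.75 tcp [ 645.9 -181.   127.1] tooly -4.95 tilt 0.03 j6 -0.3 F [-0.1 -0.2 -1.4] w 59.1
turn 5.6 or -174.4
before turn [12.54  -1.041  0.24 ]
after turn [12.377 -2.27   0.24 ]
```

View pics/w11.png

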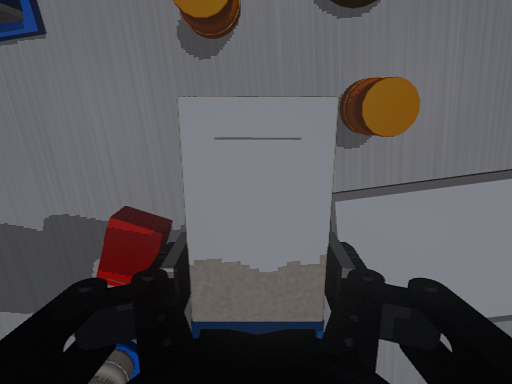

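The large carton is held level. I move part of the way, then look at the tray.

Call:
{"api": "drive_tool", "payload": {
  "commands": "40 0 0 0 5.6;40 0.4 -0.07 0 0;40 0.7 -0.13 0 0;40 0.8 -0.15 0 0;40 0.8 -0.15 0 0;40 0.8 -0.15 0 0;40 0.8 -0.15 0 0;40 0.8 -0.15 0 0"
}}

```text
time: 47.75
tool_pos: [0.646, -0.0236, 0.1275]
tool_rot: [0.0, 0.769, 0.639, 0.0]
contact_force: [0.4, -0.8, -2.8]
gripper_width: 0.69
```

Call:
{"api": "drive_tool", "payload": {
  "commands": "40 0.7 -0.13 0 0;40 0.4 -0.07 0 0;40 0.2 -0.04 0 0;40 0 0 0 0;40 0 0 0 0;40 0 0 0 0;40 0 0 0 0;40 0 0 0 0"
}}

```text
time: 48.75
tool_pos: [0.6461, 0.014, 0.1275]
tool_rot: [0.0, 0.769, 0.639, -0.0]
contact_force: [-0.2, 0.5, -2.3]
gripper_width: 0.689
```

Run:
```python
from plant import manip
from h import *
p,im,s=snap(manip,"w12")
blue(p,im)
plan(manip,[648.4,202.4,60],axis=-10.6)
z=s["tool_pos"][2]+.027
c=cast(p,[(179.5,97),(337,97)],z)*1000; T=rot(s["tool_rot"])
m=np.r_[c.mean(0)-s["tool_pos"][:2]*1000,0]
print("front edge rel tool",T.inv().apply(m).round(1),np.hypot(*(c[1]-c[0])))
```

```text
blue px [ 42 263] [ 74 274] [443.4 -32.9] [ 7.  30.2] 2.8
blue px [ 29 210] [105 278] [461.2 -13.1] [50.6 64.7] -86.3
blue px [160   0] [268  73] [635.3 136.6] [51.6 82.3] -10.6
t 48.8 tcp [646.1  14.1 127.5] tooly -10.57 tilt 0.0 j6 0.09 F [ 0.3 -0.  -1.3] w 58.8
turn 0.0 or -180.0
before turn [ 6.184 -1.077  2.25 ]
after turn [ 6.183 -1.081  2.25 ]
front edge rel tool [71.4  0.2 -0. ] 57.321308795810815
```

View pics/w12.png

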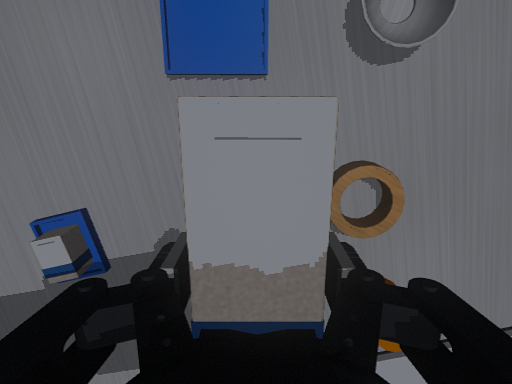

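The tray's near edge is at (166–268, 74). I compute its centre from this.

Run:
```python
from plant import manip
from h import *
p=manip.camera_params("wrist")
c=cast(p,[(165.5,73.5),(268.5,73)],.010)*1000
m=c.mean(0);u=np.array([np.cos(np.radians(79.4)),np.sin(np.radians(79.4))])
d=c[1]-c[0];print(c.round(1).tolist(),np.hypot(*d).round(1),np.degrees(np.arctan2(d[1],d[0])),"centre",m+88.5*u)
```

```text
[[590.7, 118.3], [671.7, 103.6]] 82.4 -10.29931764013811 centre [647.51450275 197.9663521 ]
```

Call:
{"api": "drive_tool", "payload": {
  "commands": "40 0.5 -0.09 0 0;40 0.9 -0.155 0 0;40 0.9 -0.155 0 0;40 0.9 -0.155 0 0;40 0.9 -0.155 0 0;40 0.9 -0.155 0 0;40 0.7 -0.125 0 0;40 0.5 -0.09 0 0"
}}

```text
time: 49.8
tool_pos: [0.6481, 0.2046, 0.1274]
tool_rot: [-0.0, 0.769, 0.639, -0.0]
contact_force: [0.2, -0.5, -1.0]
gripper_width: 0.684
```

Call:
{"api": "drive_tool", "payload": {
  "commands": "40 0 0 0.4 0;40 0 0 0.8 0;40 0 0 0.8 0;40 0 0 0.6 0;40 0 0 0.4 0;40 0 0 0.2 0;40 0 0 0 0;40 0 0 0 0"
}}

```text
time: 50.8
tool_pos: [0.6491, 0.2032, 0.0326]
tool_rot: [0.0, 0.769, 0.639, 0.001]
contact_force: [0.3, -0.3, -1.2]
gripper_width: 0.686
```

Run:
```python
from plant import manip
from h import *
plan(manip,[648.4,202.9,17],axis=-10.6)
```

```text
t 50.8 tcp [649.1 203.2  32.6] tooly -10.55 tilt 0.1 j6 0.38 F [ 0.3 -0.3 -1.2] w 58.6
turn 0.0 or -180.0
before turn [-0.015 -0.022  0.519]
after turn [-0.015 -0.022  0.519]
```

Call:
{"api": "drive_tool", "payload": {
  "commands": "40 0 -0.02 0.2 0;40 0 0 0.12 0;40 0 0 0.05 0;40 0 0 0 0;40 0 0 0 0;40 0 0 0 0;40 0 0 0 0;40 0 0 0 0"
}}

```text
time: 51.8
tool_pos: [0.6478, 0.2032, 0.0205]
tool_rot: [0.0, 0.769, 0.639, 0.0]
contact_force: [-0.4, 0.1, -2.3]
gripper_width: 0.689
```

Call:
{"api": "drive_tool", "payload": {
  "commands": "40 0 0 0.05 0;40 0 0 0 0;40 0 0 0 0;40 0 0 0 0;40 0 0 0 0;40 0 0 0 0;40 0 0 0 0;40 0 0 0 0"
}}

```text
time: 52.8
tool_pos: [0.6478, 0.2032, 0.0189]
tool_rot: [-0.0, 0.769, 0.639, 0.0]
contact_force: [-0.7, -0.4, -2.1]
gripper_width: 0.686
```

Call:
{"api": "drive_tool", "payload": {
  "commands": "40 0 0 0.04 0;40 0 0 0 0;40 0 0 0 0;40 0 0 0 0;40 0 0 0 0;40 0 0 0 0;40 0 0 0 0;40 0 0 0 0"
}}

```text
time: 53.8
tool_pos: [0.648, 0.2032, 0.0187]
tool_rot: [0.0, 0.769, 0.639, 0.0]
contact_force: [-3.4, -1.1, 4.6]
gripper_width: 0.69
```

Call:
{"api": "drive_tool", "payload": {
  "commands": "40 0 0 0.03 0;40 0 0 0 0;40 0 0 0 0;40 0 0 0 0;40 0 0 0 0;40 0 0 0 0;40 0 0 0 0;40 0 0 0 0"
}}

```text
time: 54.8
tool_pos: [0.6482, 0.2032, 0.0186]
tool_rot: [0.0, 0.769, 0.639, 0.0]
contact_force: [-5.6, -0.6, 9.0]
gripper_width: 0.687
```

Call:
{"api": "drive_tool", "payload": {
  "commands": "62 0 0 -0.03 0;65 0 0 0 0;69 0 0 0 0;73 0 0 0 0;74 0 0 0 0;74 0 0 -0.3 0;74 0 0 -0.8 0;74 0 0 -1 0"
}}

```text
time: 55.8
tool_pos: [0.6478, 0.2032, 0.0826]
tool_rot: [0.0, 0.769, 0.639, 0.0]
contact_force: [0.7, 0.5, -0.9]
gripper_width: 0.862
```

Call:
{"api": "drive_tool", "payload": {
  "commands": "74 0 0 -1 0;74 0 0 -1 0;74 -0.7 -0.3 -1 0;74 -0.9 -0.5 -1 0;74 -0.9 -0.5 -0.5 0;74 -0.9 -0.5 0 0;74 -0.9 -0.5 0 0;74 -0.6 -0.3 0 0"
}}

```text
time: 56.8
tool_pos: [0.5439, 0.0721, 0.2179]
tool_rot: [0.001, 0.769, 0.639, 0.001]
contact_force: [-0.1, 0.1, 0.4]
gripper_width: 0.863
```

Run:
```python
from plant import manip
from h import *
plan(manip)
snap(manip,"w13")
ims=[]
for n in("scene","top"):
    im=cv2.cvtColor(manip.grab_frame(n),cv2.COLOR_RGB2BGR);cv2.imwrite(f"pics/{n}13.png",im)
    ims.append((im,manip.camera_params(n)))
C=[(.647,.197,.03),(.4685,.345,.02),(.462,-.0135,.02),(.476,-.365,.03)]
rows=[]
for im,p in ims:
    q=proj(p,C).round().astype(int)
    rows.append(np.hstack([cv2.resize(im[y-25:y+25,x-33:x+33],(198,220),interpolation=2) if False else cv2.resize(cv2.getRectSubPix(im,(72,72),(float(x),float(y))),(200,200),interpolation=2) for x,y in q]))
cv2.imwrite("pics/fin.png",np.vstack(rows))
```

```text
t 56.8 tcp [543.9  72.1 217.9] tooly -10.57 tilt 0.17 j6 0.18 F [-0.1  0.1  0.4] w 73.7
```

View pics/fin.png

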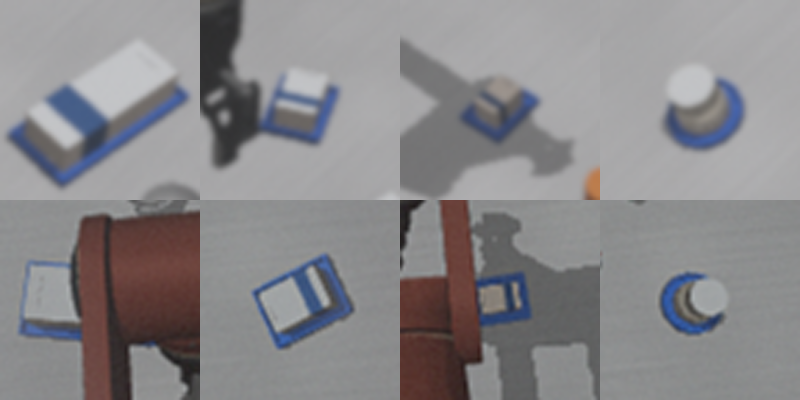

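All four packs sit in their trays, the cartons flat and the jar upright. I check that the tape, dish and decoys haven't moved between the two scene images, then hand in.

Run:
```python
from plant import manip
from h import *
a,b=[cv2.imread(f"pics/scene{i}.png",0).astype(np.float32) for i in(0,13)]
for n,(x,y) in dict(dish=(337,212),tape=(291,240),o1=(252,220),o2=(267,269),red=(172,251),green=(170,307)).items():
    s=np.s_[y-16:y+16,x-18:x+18]
    print(n,np.round(cv2.phaseCorrelate(cv2.GaussianBlur(a[s],(5,5),0),cv2.GaussianBlur(b[s],(5,5),0)),2).tolist() if 0 else cv2.phaseCorrelate(a[s].copy(),b[s].copy()))
manip.job_done()
```

```text
dish ((-0.041959443889336256, 0.025347478874516938), 1.0280462904936738)
tape ((0.10624336039868609, 0.024828535430561516), 0.9273450175921122)
o1 ((0.04353466427338404, -0.012758811015082472), 0.9652440175414085)
o2 ((0.02617517652684853, -0.13008861618856926), 1.1009646563066378)
red ((-0.07243867972455575, 0.07927590342145407), 1.023982343574365)
green ((-0.14426350536935928, -0.07650689346448658), 1.0690208855602477)
the job is handed in; nothing more can be done
```

I took the stack apart from the top (small carton, medium carton, jar, large carton) and set each pack in its tray. Each was lowered in small steps until the wrist felt 6–9 N of contact, then released. The job was handed in at about 57 s of robot time.

- **Packs:** the last scene and top pictures show all three cartons flat and square inside their trays and the jar upright in the round one. In the final top view the arm hid parts of the large and small trays. For those two I rely on the scene picture; the small carton also showed in its tray in two wrist pictures taken after it was released.
- **Everything else:** the tape roll, steel dish and the orange, red and green look-alikes moved less than 0.2 px between the first and last scene pictures.
- **Disagreement:** the large carton touched its tray floor at a TCP height of 18.6 mm, against about 17 mm expected. I put this down to a slightly higher grip, and the last picture shows it lying flat. No check failed.

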